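# Pack the lifting links into their tub

### The job

Pack away the lifting links: tip the tub's loose lid up by its tab and lift it off, then take every yellow link off its safety hook, pressing the red keeper back with the link so that it comes off without being forced, and put them all in the tub. Finish by putting the lid back so that it sits flat on the rim all round; leave the tub upright and the elbow, flux jar and wrench where they are.

Things in the scene. Friction and masses are not known exactly. Their poses are not given: they have to be found in the camera images.
- link0: yellow lifting link, hung on hook0 if present (else None): rigid oblong ring of 10 mm round bar, 100 wide x 80 mm high outside, 0.18 kg. Origin: middle of the opening. x normal to the ring (as hung, along the hook's x), y along the width, z up as hung. Centre line of the top bar: 35 mm up z, along y, straight for 37 mm each side; pinch it from above about 24 mm along y from the hook.
- link1: the same kind of yellow link, hung on hook1 if present (else None); size, origin and axes as link0
- link2: the same kind of yellow link, hung on hook2 if present (else None); size, origin and axes as link0
- link3: the same kind of yellow link, hung on hook3 if present (else None); size, origin and axes as link0
- hook0 (a point): seat of hook 0: the centre of a hung link's top bar, 165 mm above the bench. x back from nose to rail, y along the row, z up. Arm 12 mm wide, top 5 and underside 14 mm below this point. The nose's inner face is at x = -10 mm; it bends back over the seat 10 to 21 mm above this point, its tip ending at x = +8 mm, so a link cannot go straight up past it.
- hook1 (a point): seat of hook 1, shape and axes as hook0. Way off, same for all hooks: move the link's top bar back to x = 16 mm (13 or more clears the nose's tip; this presses the keeper), raise it 32 mm, so that it passes over the nose, then bring it forward (-x) 50 mm or more, then up and away.
- hook2 (a point): seat of hook 2, shape and axes as hook0. The link's lower bar is below the arm: raise the link at most 45 mm until it has come forward of the nose (whose front is at x = -20 mm). Beside the arm there is free room for fingers between the nose and the rail's front face at x = 72 mm; the rail's top is 7 mm above this point.
- hook3 (a point): seat of hook 3, shape and axes as hook0
- keeper0 (a joint): red sprung safety keeper of hook 0: tongue 6 mm thick, 12 wide, 31 long, hinged at the arm 24 mm behind the seat, leaning forward onto the inside of the nose's tip so that it closes the mouth. rad: 0 closed, grows as it is pressed back to the rail, to 0.95; springs shut. 4 to 9 N from the bar opens it; bar at x = 16 mm: about 0.4.
- keeper1 (a joint): the same keeper on hook 1
- keeper2 (a joint): the same keeper on hook 2
- keeper3 (a joint): the same keeper on hook 3
- rack: blue hook rack bolted to the bench: rail 500 mm long on two posts 480 mm apart (30 mm wide, 172 high), four safety hooks 120 mm apart, noses to the robot's side. Origin on the bench under the middle of the row of seats; x from noses to rail, y along the row (hook0 at +180 mm, then 60, -60, -180); rail centre line 85 mm behind the seats.
- tub_rim (a point): loose round grey plastic tub standing on the bench, 184 mm across at the rim, 120 mm high, 4 mm wall, 5 mm floor, about 0.9 kg: this point is the centre of its mouth, level with the rim. z is up.
- tub: the same tub; origin at the centre of its underside, z up
- lid_c (a point): centre of the plate of the tub's loose blue lid: plate 196 mm across, 6 mm thick (point half-way through), on a tapered plug 10 mm deep, 164 mm narrowing to 148 across, that sits loosely in the mouth so the plate rests on the rim. No latch, 0.15 kg. Point is 3 mm above the rim when seated, 13 mm above the bench when lying on its plug. x to the tab, z up.
- lid_tab (a point): the lid's only grip, its lift tab: an upright lug at the edge, 10 mm thick (along the lid's x, radially), 45 mm wide (y), 37 mm high above the plate. This point is its middle, 83 mm from the lid's centre, 19 mm above the plate's top; axes as the lid. Pinch it from above across its thickness.
- lid: the lid; origin at the centre of its plug's underside, 13 mm below lid_c, same axes
- elbow: bystander: copper pipe elbow, about 60 mm each way, lying on the bench (origin at its underside)
- flux: bystander: jar of flux with red cap, 60 mm across, 75 mm high (origin at its underside)
- wrench: bystander: wrench, 200 mm long, lying on the bench beyond the rack (origin at its underside)
Not all that is in view belongs to the job. Leave any pink or turquoise look-alike of the link3 alone.

How it is judged (in metres and radians):
On the way, in this order (a step that is already met when the one before it is completed fails the run):
1. the lid is tipped up by its tab at the tub (angle between lid_c's own z axis and vertical above 0.12 rad and horizontal distance between lid_c and tub_rim below 0.09 m and z of lid_c in the frame of tub_rim below 0.15 m), for 0.1 s.
2. the lid is clear of the tub (distance between lid_c and tub_rim above 0.12 m), for 0.2 s.
3. every link lies in the tub (horizontal distance between each of link0, link1, link2, link3 and tub_rim below 0.08 m and z of link0 in the frame of tub_rim between -0.125 and -0.01 m and z of link1 in the frame of tub_rim between -0.125 and -0.01 m and z of link2 in the frame of tub_rim between -0.125 and -0.01 m and z of link3 in the frame of tub_rim between -0.125 and -0.01 m), for 0.3 s.
At the end, for the whole second after the job is handed in: All links that were present lie inside the tub at rest; the lid is seated: its centre within 12 mm of the mouth's centre, within 4 mm of its seated height and flat on the rim within 3 degrees; the tub is upright and everything is at rest (all of step 3 and linear speed of each of link0, link1, link2, link3 below 0.03 m/s and horizontal distance between lid_c and tub_rim below 0.012 m and z of lid_c in the frame of tub_rim between -0.003 and 0.007 m and angle between the z axis of lid_c and the z axis of tub_rim, either way round below 0.05 rad and angle between tub's own z axis and vertical below 0.05 rad and linear speed of each of lid, tub below 0.02 m/s); the robot touches nothing.
It fails at once if a link is forced against the rack with more than 80 N (contact force between any of link0, link1, link2, link3 and rack above 80 N).
It fails at once if the elbow, flux jar or wrench is moved more than 30 mm (distance of any of elbow, flux, wrench from where it was at the start of the episode above 0.03 m).
It fails at once if the tub is tipped over (angle between tub's own z axis and vertical above 0.5 rad).
Of link0, link1, link2, link3 only 2 to 4 are there at a start; the rules pass over those that are not, and their reading is None.
At some moment in a run one of tub, lid may be knocked a few centimetres aside while the robot is not near it.
It also fails if it takes over 210 s, if anything falls off the work surface, if the arm or the gripper's body presses on something with over 40 N, if the wrist force passes 120 N, or if a joint passes its speed limit or range.

### The arm

A 6-joint arm with a two-finger parallel gripper is mounted at the origin on the work surface. World frame = base frame: x ahead of the robot, y to its left, z up, the work surface at z = 0. Lengths are in m, angles in degrees, forces in N, time in s.
With the tool pointing down it reaches from about 0.325 to 0.775 m from the base axis. Payload 5.5 kg.
Tool frame: the origin (TCP) lies at the centre of the arm's flange, where the gripper is bolted on; the fingertips stand 182 mm ahead of it and the grasp point (between the pads) lies 163 mm ahead of it; z points along the fingers, y is the direction in which the jaws open and shut (so a half turn about z gives the same grasp; the last joint's range is limited). The gripper opens to 88 mm and grips with 3 to 60 N. Pads are 20 mm wide; open, the fingers measure 115 mm over their backs; the gripper's body (75 mm by 178 mm) begins 61 mm behind the grasp point.
Start: joints at [68.199, 5.22, 70.514, -0, 104.267, -3.249], TCP at [0.191, 0.569, 0.405] pointing down, gripper open.
Joint ranges: [-164.24, 164.24], [-49.07, 125.15], [9.68, 141.18], [-86.29, 266.29], [3.28, 154.24], [-151.56, 151.56]. Speed limits (degrees/s): [147.25, 147.25, 172.46, 180, 180, 180].

### API

Orientations are given as [roll, pitch, yaw] about the fixed x, y, z axes, in that order (R = Rz(yaw) Ry(pitch) Rx(roll)).
In Python, from station import r gives the robot as it stands. The module is installed in compiled form; this text tells all that it offers. Calls block until the motion is done:
- r.reach(position, orientation): joint-space move of the TCP to a pose.
- r.servo_line(position, rotation=None, speed=0.15): straight line of the TCP; rotation=None keeps the orientation; speed is the mean speed in m/s.
- r.move_joints(angles): joint-space move.
- r.let_go() and r.grab(squeeze=None): open the fingers fully, or close them until they stop; squeeze is the grip in N (None keeps the last).
- r.wait(seconds).
- r.inverse_kinematics(position, orientation): joint angles nearest the present ones, or None.
- r.sense(): the state.
- r.snapshot(name): name is "side" or "top" or "wrist"; returns a dict with "frame" (400x640x3 uint8, red, green, blue), "fx", "fy", "cx", "cy" (pixels), "dist_coeffs" ([k1, k2, p1, p2, k3] as OpenCV has them; the pictures are not rectified), "R" (3x3) and "t" (3): a world point X has camera coordinates R X + t. Camera axes: x right, y down, z forward; pixel columns grow to the right and rows downward; lengths in m; the calibration is good to about 2 mm. A picture is of the moment at which its call begins. There is no depth.
A pose or a line that the arm cannot do raises r.IKError and nothing moves.
- r.hand_in(): hands the job in, once; it reports no verdict.
The state is a dict: "clock": time; "joints": joint angles; "joint_vel": joint speeds; "joint_torque": joint torques, N m; "tcp_pos": TCP position; "orientation": TCP orientation; "contact_force": force on the tool from outside, world axes, zero at the start; "torque": the same for the moment, N m; "opening": finger opening in m.
Only numpy, scipy, OpenCV 4.12 (cv2) and the standard library are available. Lean on these libraries where they do the work, as an engineer would, in place of code of your own. Each camera call takes 0.05 s, during which the arm holds its last target.

## Working session

There is one attempt and no reset: what is moved stays moved. The work goes in short steps, each a Python script; the robot and the scene stay as the last script left them, time stands still between calls to the robot, and variables do not carry over. Pictures are saved under pics/ and viewed, and the job is handed in when it is done.

```bash
mkdir -p pics; ls; python3 - <<'E'
from station import r
import cv2,json,numpy as np
s=r.sense();print(s)
for n in("side","top","wrist"):
    d=r.snapshot(n);cv2.imwrite(f"pics/a_{n}.png",d["frame"][:,:,::-1]);print(n,{k:np.round(v,4).tolist() for k,v in d.items() if k!="frame"})
E
```

```text
pics
{'clock': 0.0, 'joints': array([ 6.82013880e+01,  5.26330907e+00,  7.05822842e+01,  6.36211770e-04,
        1.04267188e+02, -3.24650054e+00]), 'joint_vel': array([-0.04659734,  0.02615231,  0.12446004, -0.00741676,  0.13599206,
        0.06266861]), 'joint_torque': array([-3.88657800e-04, -4.46462739e+01, -4.06448293e+01,  6.97648223e-02,
        2.95572693e-02, -1.64431140e-04]), 'tcp_pos': array([0.19089874, 0.56887827, 0.40350045]), 'orientation': array([-1.79887435e+02, -7.00291089e-03,  1.61448038e+02]), 'contact_force': array([-0.04054585,  0.85939959,  0.47484155]), 'torque': array([ 0.00748324, -0.04715975, -0.05234449]), 'opening': 0.0878039695007701}
side {'fx': 421.3561, 'fy': 421.3561, 'cx': 321.2087, 'cy': 204.3389, 'dist_coeffs': [-0.0142, 0.0, 0.0, 0.0, 0.0], 'R': [[0.7112, -0.7028, 0.0158], [-0.4966, -0.5182, -0.6963], [0.4976, 0.4873, -0.7176]], 't': [-0.4877, 0.3076, 1.0305]}
top {'fx': 405.6336, 'fy': 405.6336, 'cx': 319.968, 'cy': 197.2039, 'dist_coeffs': [-0.0789, 0.0, 0.0, 0.0, 0.0], 'R': [[-0.0143, -0.9999, 0.0014], [-0.976, 0.0137, -0.2173], [0.2173, -0.0045, -0.9761]], 't': [-0.0927, 0.5686, 1.2102]}
wrist {'fx': 358.2101, 'fy': 358.2101, 'cx': 318.4224, 'cy': 200.4067, 'dist_coeffs': [0.014, 0.0, 0.0, 0.0, 0.0], 'R': [[0.3174, 0.9483, -0.0005], [0.9041, -0.3024, 0.302], [0.2862, -0.0963, -0.9533]], 't': [-0.5993, -0.0372, 0.3916]}
```

View pics/a_side.png

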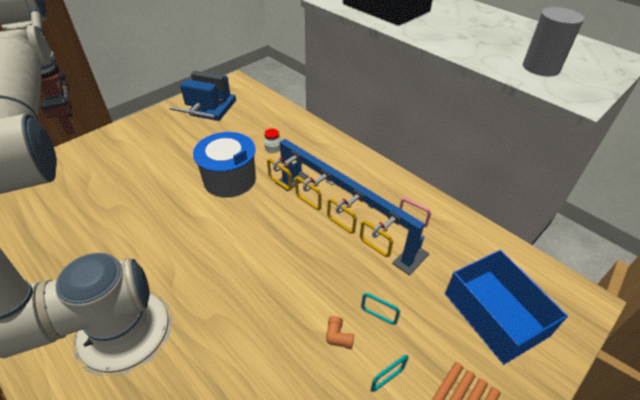

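View pics/a_top.png

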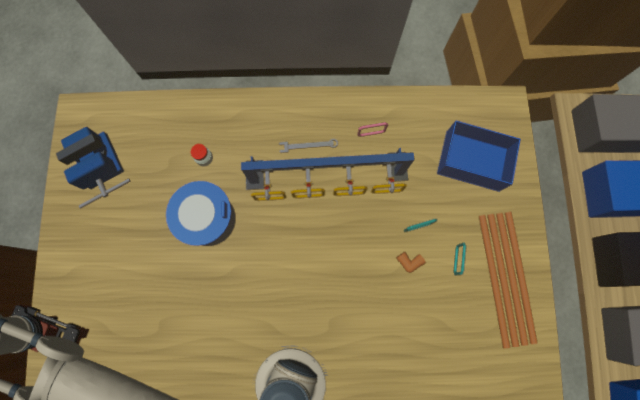

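View pics/a_wrist.png

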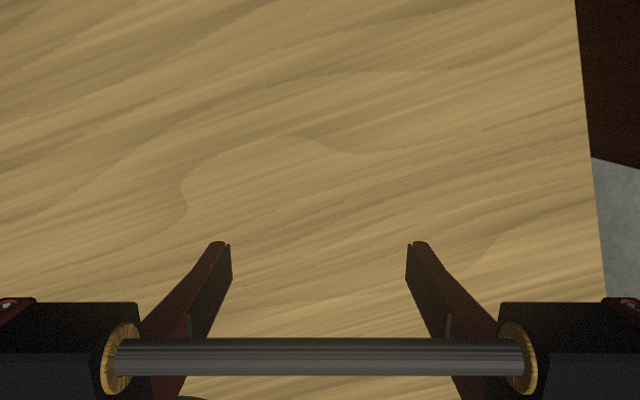

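```bash
cat > h.py <<'E'
from station import r
import cv2,numpy as np
from scipy.spatial.transform import Rotation as Ro
def K(d): return np.array([[d["fx"],0,d["cx"]],[0,d["fy"],d["cy"]],[0,0,1.]])
def snap(n,name=None):
    d=r.snapshot(n)
    if name: cv2.imwrite(f"pics/{name}.png",d["frame"][:,:,::-1])
    return d
def ray(d,uv):
    p=cv2.undistortPoints(np.array([[uv]],float),K(d),np.array(d["dist_coeffs"]))[0,0]
    R=np.array(d["R"]);c=-R.T@np.array(d["t"]);v=R.T@np.array([p[0],p[1],1]);return c,v/np.linalg.norm(v)
def onz(d,uv,z):
    c,v=ray(d,uv);return c+v*(z-c[2])/v[2]
def proj(d,X):
    X=np.atleast_2d(X).astype(float)
    return cv2.projectPoints(X,cv2.Rodrigues(np.array(d["R"]))[0],np.array(d["t"],float),K(d),np.array(d["dist_coeffs"]))[0][:,0]
def crop(d,name,x0,y0,x1,y1,s,pts=None):
    f=d["frame"][:,:,::-1].copy()
    im=cv2.resize(f[y0:y1,x0:x1],None,fx=s,fy=s,interpolation=cv2.INTER_CUBIC)
    if pts is not None:
        for p in proj(d,pts): cv2.circle(im,(int((p[0]-x0+.5)*s),int((p[1]-y0+.5)*s)),2,(255,0,255),-1)
    cv2.imwrite(f"pics/{name}.png",im)
def hsv(d): return cv2.cvtColor(d["frame"],cv2.COLOR_RGB2HSV)
# grasp point pose -> TCP (tool down)
def down(yaw): return [180,0,yaw]
def gp():
    s=r.sense();return np.array(s["tcp_pos"])+Ro.from_euler("xyz",s["orientation"],degrees=True).apply([0,0,.163])
E
python3 - <<'E'
from h import *
d=snap("top");s=snap("side")
crop(d,"b_top",160,130,430,260,2.9); crop(s,"b_side",180,110,440,290,3)
E
```

```text
(no output)
```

View pics/b_top.png

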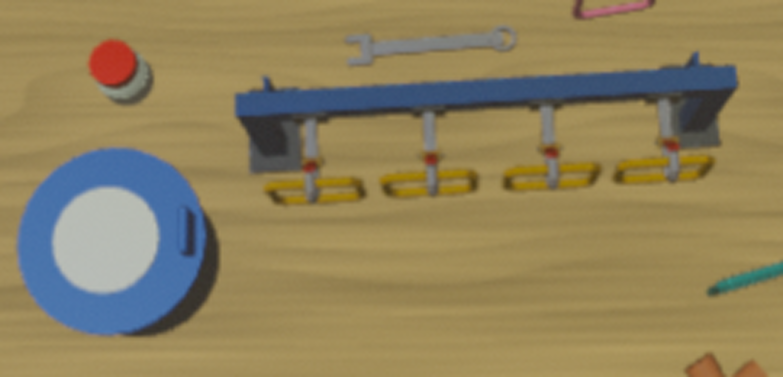

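View pics/b_side.png

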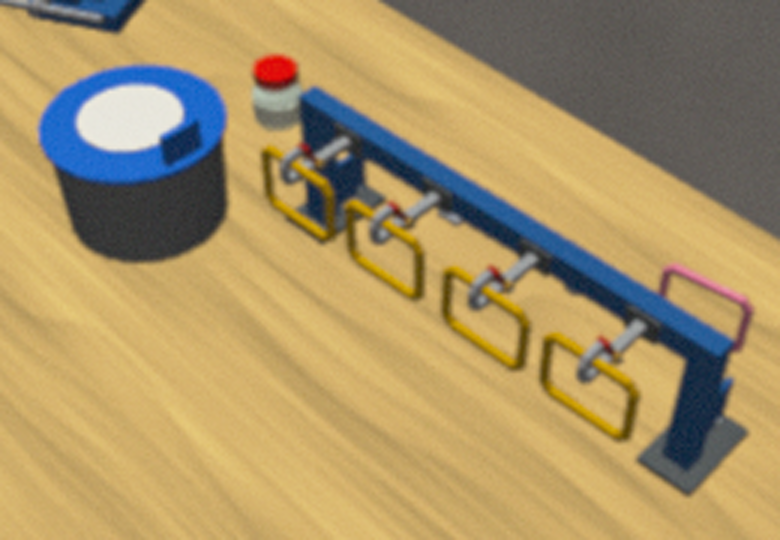

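```bash
python3 - <<'E'
from h import *
d=snap("top");s=snap("side")
T=lambda u,v:(u/2.9+160-.5+.17,v/2.9+130-.33)
S=lambda u,v:(u/3+180-.33,v/3+110-.33)
print("rail",onz(d,T(236,96),.172),onz(d,T(737,67),.172))
print("lid",onz(d,T(112,241),.126),"tabtop",onz(d,T(187,230),.15))
print("side rail", onz(s,S(316,88),.172),onz(s,S(732,345),.172), "lid",onz(s,S(133,124),.126), onz(s,S(180,140),.15))
for u in (T(312,190),T(431,181),T(551,172),T(671,162)): print(onz(d,u,.165))
print("flux",onz(d,T(113,62),.075),"elbow",onz(d,(411,262),.02))
f=hsv(d)
m=((f[...,0]>105)&(f[...,0]<118)&(f[...,1]>120)&(f[...,2]>80)).astype(np.uint8)
m[:,:160]=0;m[:,236:]=0
print(cv2.minEnclosingCircle(cv2.findNonZero(m)))
E
```

```text
rail [0.64930149 0.12917833 0.172     ] [ 0.67322707 -0.37897594  0.172     ]
lid [0.51074618 0.26187582 0.126     ] tabtop [0.51654594 0.17896082 0.15      ]
side rail [0.65029066 0.12599321 0.172     ] [ 0.66988978 -0.37797273  0.172     ] lid [0.50977844 0.25832187 0.126     ] [0.51377598 0.1779372  0.15      ]
[0.5525013  0.05170573 0.165     ]
[ 0.56002499 -0.06680626  0.165     ]
[ 0.56758172 -0.18659646  0.165     ]
[ 0.57625641 -0.30732608  0.165     ]
flux [0.72180807 0.28689316 0.075     ] elbow [ 0.3633562  -0.38499779  0.02      ]
((197.91690063476562, 212.6498565673828), 32.57688903808594)
```

```bash
python3 - <<'E'
from h import *
d=snap("wrist");st=r.sense()
R=np.array(d["R"]);c=-R.T@np.array(d["t"]);Rt=Ro.from_euler("xyz",st["orientation"],degrees=True)
print("cam in tool",Rt.inv().apply(c-st["tcp_pos"]),"\n",R@Rt.as_matrix())
r.reach([0.44,-0.07,0.50],down(180)) if r.inverse_kinematics([0.44,-0.07,0.50],down(180)) is not None else print("no")
print(r.sense()["joints"],r.sense()["tcp_pos"])
snap("wrist","c_w1");snap("top","c_t1")
E
```

```text
cam in tool [ 0.08324359 -0.00056875  0.01951937] 
 [[ 8.29071889e-04  9.99999088e-01 -1.06608091e-03]
 [-9.53288900e-01  4.68325393e-04 -3.02059686e-01]
 [-3.02058911e-01  1.26671229e-03  9.53288419e-01]]
[-1.33553019e+01 -1.58578981e+01  8.05053086e+01  8.67178872e-03
  1.15368444e+02 -1.03399660e+02] [ 0.44018431 -0.06953531  0.4998509 ]
```

View pics/c_w1.png

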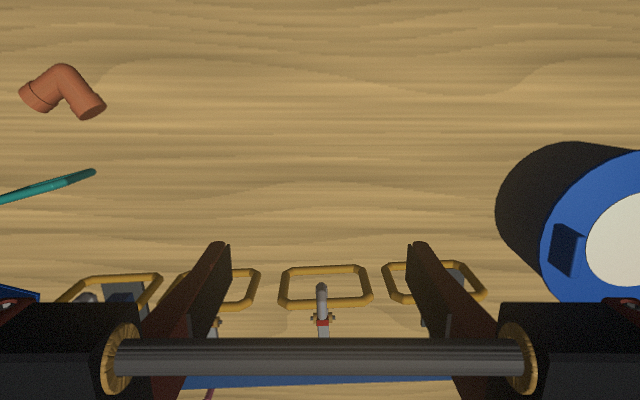

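```bash
python3 - <<'E'
from h import *
for i,(x,y) in enumerate([(0.43,-.0),(.43,-.24),(.38,.2)]):
    r.reach([x,y,.45],down(0)); print(np.round(r.sense()["joints"],0),r.sense()["clock"])
    d=snap("wrist",f"d_w{i}"); np.save(f"d_w{i}.npy",d,allow_pickle=True)
E
```

```text
[ -5. -20.  89.  -0. 111.  85.] 5.7333
[-33. -11.  81.   0. 109.  57.] 6.7333
[ 23. -20.  89.  -0. 111. 113.] 8.4083
```

View pics/d_w0.png

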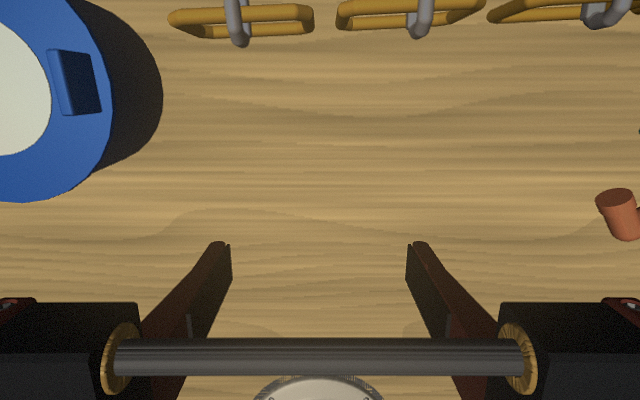

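View pics/d_w1.png

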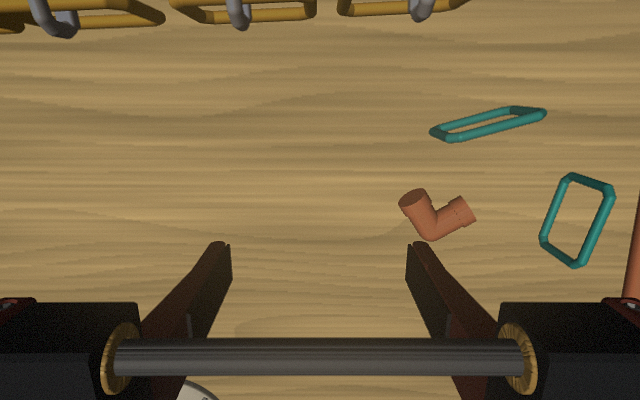

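View pics/d_w2.png

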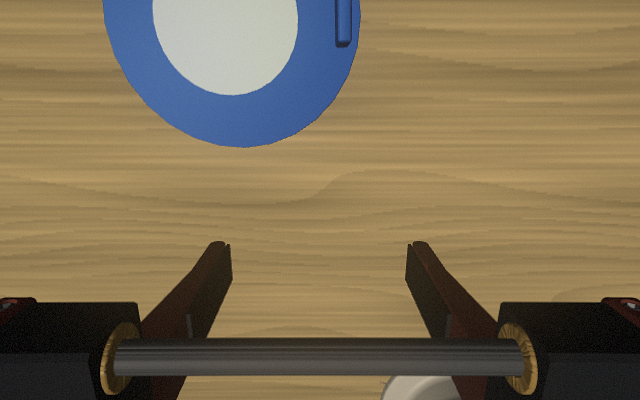

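```bash
python3 - <<'E'
from h import *
for i,(x,y) in enumerate([(0.53,-.01),(.53,-.24),(.50,.22)]):
    r.reach([x,y,.45],down(0)); print(np.round(r.sense()["joints"],0),r.sense()["clock"])
    d=snap("wrist",f"e_w{i}"); np.save(f"e_w{i}.npy",d,allow_pickle=True)
E
```

```text
[ -5.  -5.  76.   0. 109.  85.] 9.4667
[-28.   3.  68.   0. 109.  62.] 10.4333
[ 20.  -2.  74.  -0. 109. 110.] 12.1667
```

View pics/e_w0.png

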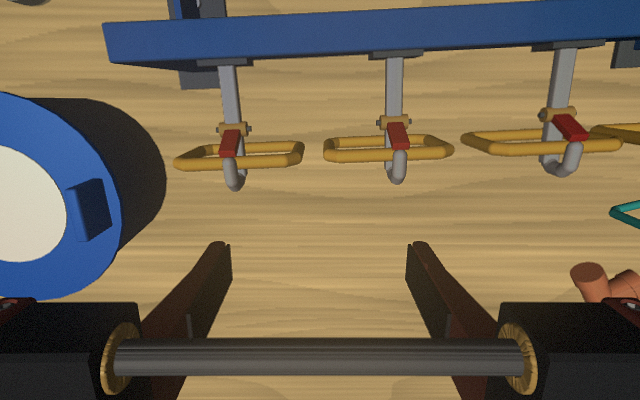

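View pics/e_w1.png

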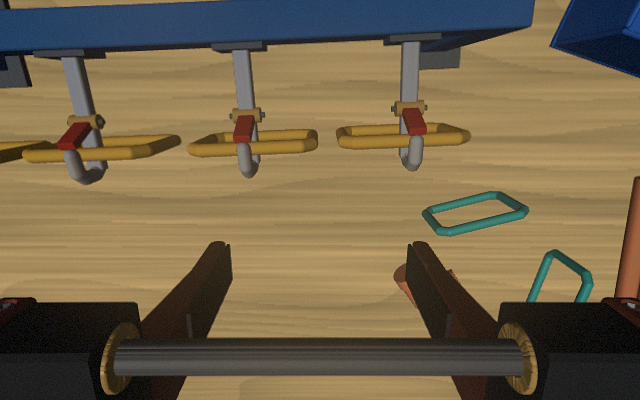

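View pics/e_w2.png

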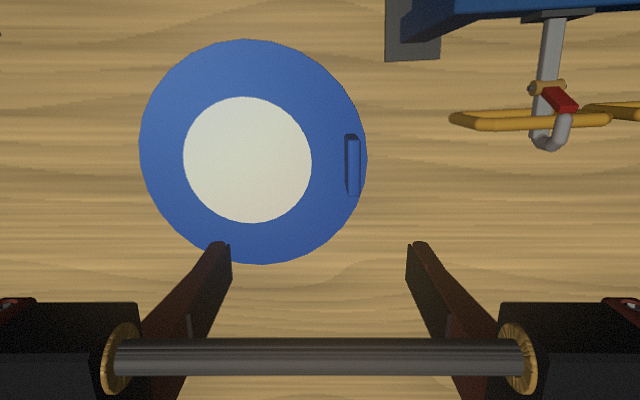

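```bash
cat > fit.py <<'E'
from h import *
from scipy.optimize import least_squares
W=[np.load(f"e_w{i}.npy",allow_pickle=True).item() for i in range(3)]
def rp(p,q): # rack->world
    c,s=np.cos(p[2]),np.sin(p[2]); return np.array([p[0]+c*q[0]-s*q[1],p[1]+s*q[0]+c*q[1],q[2]])
if __name__=="__main__":
    obs=[(0,(72,250,172),(110,62)),(0,(98,250,172),(103,23)),(1,(72,-250,172),(531,26)),
     (0,(0,180,165),(241,160)),(0,(0,60,165),(388,154)),(1,(0,-60,165),(254,147)),(1,(0,-180,165),(403,137))]
    def res(p): return np.concatenate([proj(W[w],rp(p,np.array(q)/1000.))[0]-np.array(uv) for w,q,uv in obs])
    f=least_squares(res,[.56,-.13,.047]);print(f.x,np.round(f.fun.reshape(-1,2),1))
    np.save("rack.npy",f.x)
    hooks=[rp(f.x,(0,y,.165)) for y in(.18,.06,-.06,-.18)];print(np.round(hooks,4))
    P=[rp(f.x,(0,y+dy,.165)) for y in(.18,.06,-.06,-.18) for dy in(-.037,-.024,.024,.037)]
    P+=[rp(f.x,(x,y,.172)) for x in (.072,.098) for y in (-.25,-.125,0,.125,.25)]
    for i in range(3): crop(W[i],f"f_w{i}",0,0,640,300,1.25,P)
    d=W[2]; m=hsv(d); m=((m[...,0]>100)&(m[...,0]<125)&(m[...,1]>110)).astype(np.uint8);m[:,372:]=0;m[:30]=0;m[265:]=0
    c=max(cv2.findContours(m,0,cv2.CHAIN_APPROX_NONE)[0],key=cv2.contourArea)[:,0]
    # lid outline circle at top edge z=.126 radius .098
    pts=np.array([onz(d,u,.126) for u in c.astype(float)])
    g=least_squares(lambda q:np.hypot(pts[:,0]-q[0],pts[:,1]-q[1])-.098,[.51,.26],loss="soft_l1",f_scale=.001)
    print("lid c",g.x,np.abs(g.fun).mean()*1000, np.percentile(g.fun,[5,95]))
    h=hsv(d);mw=((h[...,1]<60)&(h[...,2]>150)).astype(np.uint8);mw[:,330:]=0;mw[:80]=0;mw[240:]=0
    c2=max(cv2.findContours(mw,0,cv2.CHAIN_APPROX_NONE)[0],key=cv2.contourArea)[:,0].astype(float)
    print("white c",np.mean([onz(d,u,.126) for u in c2],0))
    for u in [(346,135),(358,135),(349,194),(360,194)]: print("tab top",onz(d,u,.163))
E
python3 fit.py
```

```text
[ 0.56851089 -0.12613162  0.04951987] [[ 5.   1.1]
 [ 2.9 -2.9]
 [-7.2 -1.9]
 [-6.8  1.7]
 [ 6.1  0.1]
 [-6.5 -0.3]
 [ 6.5  2. ]]
[[ 0.5596  0.0536  0.165 ]
 [ 0.5655 -0.0662  0.165 ]
 [ 0.5715 -0.1861  0.165 ]
 [ 0.5774 -0.3059  0.165 ]]
lid c [0.52184752 0.27486446] 1.8944617059740165 [-0.00820303 -0.00060239]
white c [0.52282143 0.28036316 0.126     ]
tab top [0.5499816  0.19839221 0.163     ]
tab top [0.54997599 0.18951158 0.163     ]
tab top [0.50440312 0.1949952  0.163     ]
tab top [0.50440297 0.18642735 0.163     ]
```

```bash
python3 - <<'E'
from fit import *
crop(W[2],"tab",300,100,420,220,5)
E
```

```text
(no output)
```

View pics/tab.png

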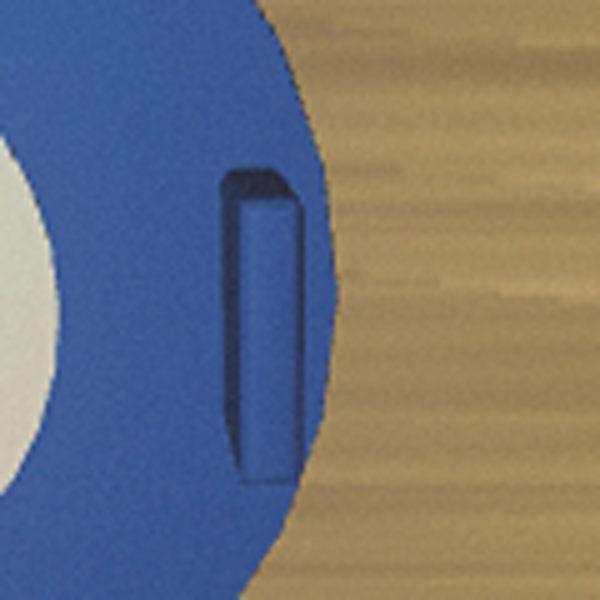

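View pics/f_w0.png

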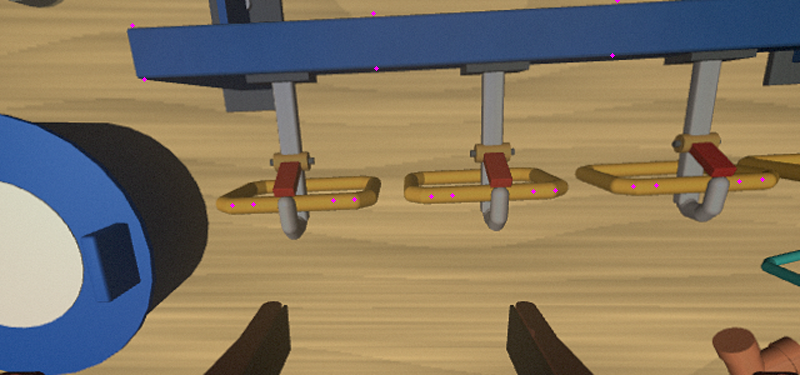

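View pics/f_w1.png

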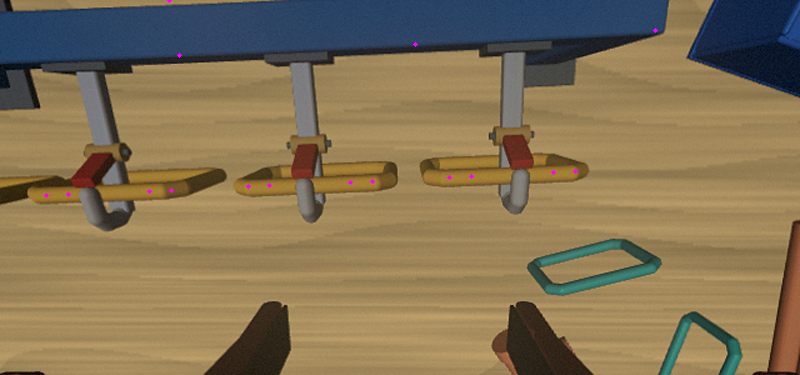

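```bash
python3 - <<'E'
from fit import *
d=snap("wrist","g");st=r.sense()
for q in (W[2],d):
    R=np.array(q["R"]);print(-R.T@np.array(q["t"]),q["fx"],q["dist_coeffs"]);print(np.round(R,3))
print(st["tcp_pos"],st["orientation"],st["joint_vel"])
print(np.abs(d["frame"].astype(int)-W[2]["frame"]).mean())
print(onz(d,(346,135),.163))
E
```

```text
[0.58433497 0.21849677 0.43055446] 358.21011082997853 [0.01400068 0.         0.         0.         0.        ]
[[-0.    -1.    -0.001]
 [-0.953 -0.     0.303]
 [-0.303  0.001 -0.953]]
[0.58442401 0.21831054 0.43052167] 358.21011082997853 [0.01400068 0.         0.         0.         0.        ]
[[-0.001 -1.    -0.001]
 [-0.953  0.     0.303]
 [-0.303  0.001 -0.953]]
[0.5004641  0.21908906 0.4499411 ] [ 1.79987879e+02 -8.44633817e-04 -9.66309313e-02] [ 0.06847721 -0.08998975  0.02099211  0.18451426 -0.05901787  0.01699371]
2.5988515625
[0.55004592 0.1982342  0.163     ]
```

```bash
python3 - <<'E'
from fit import *
d=snap("top","g_top");s=snap("side","g_side")
crop(d,"g_topc",150,120,430,270,2.8)
obs=[(0,(72,250,172),(112,62)),(0,(98,250,172),(103,23)),(1,(72,-250,172),(530,26)),
     (0,(-14,180,165),(234,178)),(0,(-14,60,165),(398,170)),(1,(-14,-60,165),(248,162)),(1,(-14,-180,165),(413,154)),
     (0,(0,180,165),(241,160)),(0,(0,60,165),(388,154)),(1,(0,-60,165),(254,147)),(1,(0,-180,165),(403,137))]
w=np.array([[1,1]]*7+[[0,1]]*4)
def res(p): return (np.array([proj(W[k],rp(p,np.array(q)/1000.))[0]-np.array(uv) for k,q,uv in obs])*w).ravel()
f=least_squares(res,[.56,-.13,.047],loss="soft_l1");print(f.x,np.round(res(f.x).reshape(-1,2),1))
np.save("rack.npy",f.x)
P=[rp(f.x,(0,y+dy,.165)) for y in(.18,.06,-.06,-.18) for dy in(-.037,-.024,.024,.037)]
P+=[rp(f.x,(x,y,.172)) for x in (.072,.098) for y in (-.25,-.125,0,.125,.25)]
crop(d,"g_topc",150,120,430,270,2.8,P)
crop(s,"g_sidec",180,110,440,290,3,P)
print([rp(f.x,(0,y,.165)) for y in(.18,.06,-.06,-.18)])
E
```

```text
[ 0.56965687 -0.12539193  0.05128758] [[ 1.6 -0. ]
 [ 1.3 -4.1]
 [-7.2 -4.6]
 [ 1.4  0.7]
 [-5.1  1. ]
 [ 0.5  1.5]
 [-4.9  1.9]
 [-0.   0.6]
 [ 0.  -1.3]
 [-0.  -2. ]
 [ 0.   0. ]]
[array([0.56042915, 0.05437139, 0.165     ]), array([ 0.56658096, -0.06547082,  0.165     ]), array([ 0.57273278, -0.18531303,  0.165     ]), array([ 0.57888459, -0.30515524,  0.165     ])]
```

View pics/g_topc.png

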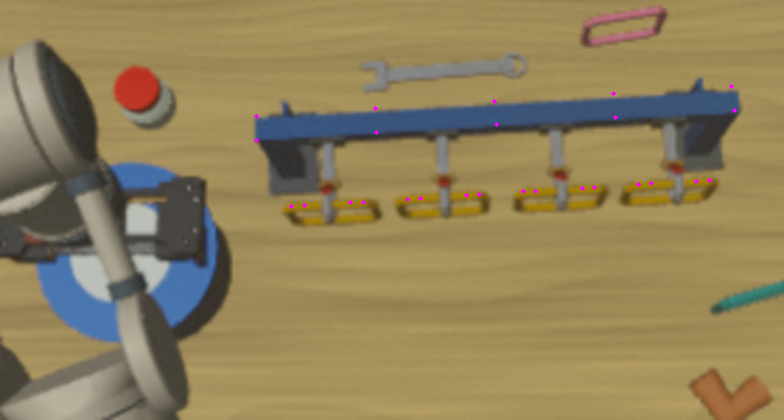

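View pics/g_sidec.png

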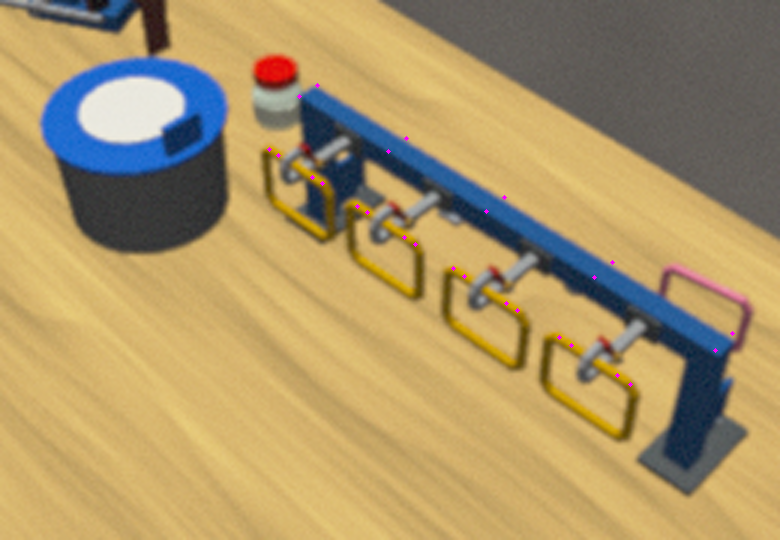

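```bash
cat > fit2.py <<'E'
from fit import *
d=snap("top");s=snap("side")
T=lambda u,v:((u+.5)/2.8+150-.5,(v+.5)/2.8+120-.5)
S=lambda u,v:((u+.5)/3+180-.5,(v+.5)/3+110-.5)
C=[W[0],W[1],d,s]
obs=[(0,(72,250,172),(112,62)),(0,(98,250,172),(103,23)),(1,(72,-250,172),(530,26)),
     (0,(-14,180,165),(234,178)),(0,(-14,60,165),(398,170)),(1,(-14,-60,165),(248,162)),(1,(-14,-180,165),(413,154)),
     (0,(0,180,165),(241,160)),(0,(0,60,165),(388,154)),(1,(0,-60,165),(254,147)),(1,(0,-180,165),(403,137)),
     (2,(98,250,172),T(256,119)),(2,(98,-250,172),T(738,93)),
     (3,(98,250,172),S(317,88)),(3,(98,-250,172),S(732,342)),(3,(72,-250,172),S(715,355)),(3,(72,250,172),S(300,99))]
w=np.array([[1,1]]*7+[[0,1]]*4+[[2.5,2.5]]*6)
def res(p): return (np.array([proj(C[k],rp(p,np.array(q)/1000.))[0]-np.array(uv) for k,q,uv in obs])*w).ravel()
f=least_squares(res,[.56,-.13,.047],loss="soft_l1",f_scale=2);print(f.x,np.round(res(f.x).reshape(-1,2),1).tolist())
np.save("rack.npy",f.x)
P=[rp(f.x,(0,y+dy,.165)) for y in(.18,.06,-.06,-.18) for dy in(-.037,.037)]+[rp(f.x,(-.02,y,.165)) for y in(.18,.06,-.06,-.18)]
for i in range(2): crop(W[i],f"h_w{i}",0,80,640,230,1.25,P)
print([rp(f.x,(0,y,.165)) for y in(.18,.06,-.06,-.18)])
E
python3 fit2.py;python3 -c "
import cv2,numpy as np
cv2.imwrite('pics/h.png',np.vstack([cv2.imread('pics/h_w0.png'),cv2.imread('pics/h_w1.png')]))"
```

```text
[ 0.56880022 -0.12696086  0.04843399] [[4.2, 0.2], [4.2, -3.8], [-4.8, -2.0], [3.4, 1.1], [-3.1, 1.9], [2.6, 2.9], [-3.0, 3.7], [-0.0, 1.1], [0.0, -0.4], [-0.0, -0.6], [0.0, 1.9], [1.4, -2.8], [-4.8, -4.7], [1.0, -2.0], [0.3, -5.3], [0.2, -2.0], [-0.2, -1.8]]
[array([0.56008551, 0.05282805, 0.165     ]), array([ 0.56589531, -0.06703122,  0.165     ]), array([ 0.57170512, -0.1868905 ,  0.165     ]), array([ 0.57751493, -0.30674978,  0.165     ])]
```

View pics/h.png

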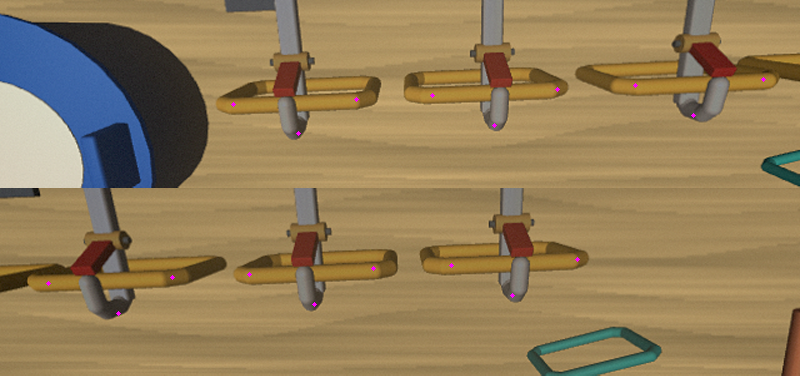

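```bash
python3 - <<'E'
from fit import *
d=W[2]
P=[onz(d,((u+.5)/5+300-.5,(v+.5)/5+100-.5),.163) for u,v in [(240,198),(297,198),(299,483),(240,483)]]
print(np.round(P,4),np.mean(P,0), r.sense()["clock"])
# lid circle fit w/o tab region
m=hsv(d); m=((m[...,0]>100)&(m[...,0]<125)&(m[...,1]>110)).astype(np.uint8);m[:,372:]=0;m[:30]=0;m[:240,:]=m[:240,:];m[240:]=0
c=max(cv2.findContours(m,0,cv2.CHAIN_APPROX_NONE)[0],key=cv2.contourArea)[:,0]
c=c[(c[:,1]<235)]
pts=np.array([onz(d,u,.126) for u in c.astype(float)])
g=least_squares(lambda q:np.hypot(pts[:,0]-q[0],pts[:,1]-q[1])-q[2],[.51,.26,.098],loss="soft_l1",f_scale=.001);print(g.x,np.percentile(g.fun,[5,50,95]))
E
```

```text
[[0.5469 0.1971 0.163 ]
 [0.5469 0.1887 0.163 ]
 [0.5026 0.1868 0.163 ]
 [0.5026 0.196  0.163 ]] [0.5247484  0.19216773 0.163     ] 12.4667
[0.52189547 0.27495504 0.0968428 ] [-4.54288958e-04 -1.40910715e-05  5.19661150e-04]
```

```bash
cat > lid1.py <<'E'
from h import *
tab=np.array([.5247,.1922]);cen=np.array([.5219,.2750]);yaw=1.9
lx=np.r_[tab-cen,0];lx/=np.linalg.norm(lx);ly=np.cross([0,0,1],lx)
z=.148+.163
r.reach([*tab,z+.06],down(yaw)); 
r.servo_line([tab[0],tab[1],z],down(yaw),.1)
st=r.sense();print("at",st["tcp_pos"],st["contact_force"])
print(r.grab(30)); st=r.sense();print("grab",st["opening"],st["contact_force"],st["tcp_pos"],st["clock"])
P=np.r_[cen,.120]-.094*lx
p0=np.array([tab[0],tab[1],z]);R0=Ro.from_euler("xyz",down(yaw),degrees=True)
for a in (3,6,9,12,15):
    Q=Ro.from_rotvec(-np.radians(a)*ly)
    r.servo_line(P+Q.apply(p0-P),(Q*R0).as_euler("xyz",degrees=True),.06)
    st=r.sense();print(a,np.round(st["tcp_pos"],3),np.round(st["contact_force"],1),st["opening"])
r.wait(.3);print(r.sense()["clock"])
snap("side","i_side");snap("wrist","i_w")
E
python3 lid1.py
```

```text
at [0.52478057 0.1923471  0.31181561] [0.23096875 0.10993716 0.0302995 ]
False
grab 0.009906439247900634 [ 0.31183552 -0.51167434  0.23988907] [0.5246967  0.19220366 0.31100964] 14.8333
3 [0.524 0.203 0.32 ] [-0.2  0.6 -0.4] 0.009729171198599203
6 [0.524 0.213 0.328] [ 0.5  0.6 -2. ] 0.01018440924694729
9 [0.524 0.224 0.336] [ 0.1  0.5 -1.5] 0.009627522115860978
12 [0.523 0.236 0.343] [ 0.7 -0.4 -1. ] 0.009771230266834425
15 [0.523 0.248 0.35 ] [-0.4  0.  -1.6] 0.00965213782703159
17.0083
```

View pics/i_side.png

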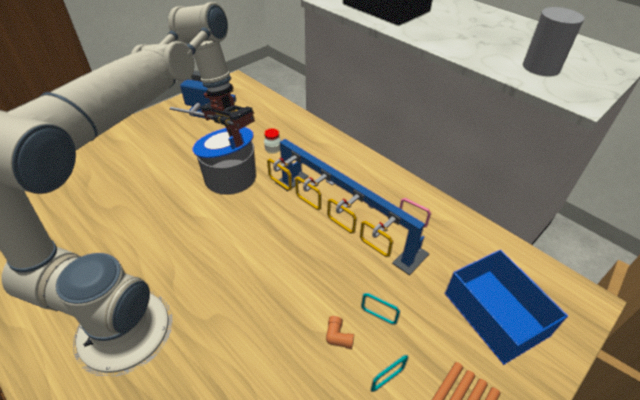

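View pics/i_w.png

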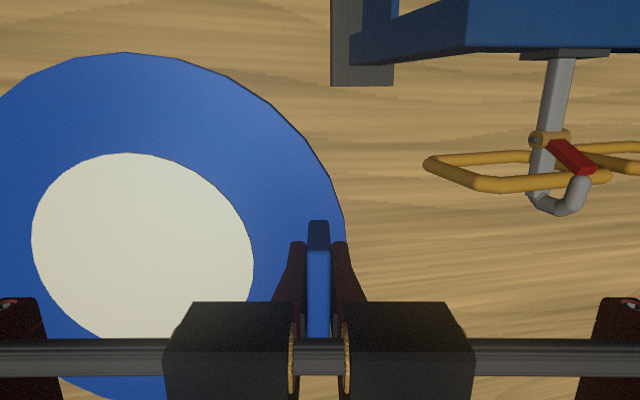

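```bash
cat > lid2.py <<'E'
from h import *
p=np.array(r.sense()["tcp_pos"]);o=r.sense()["orientation"]
r.servo_line(p+[0,0,.10],None,.12)
r.servo_line([.524,.20,.47],down(1.9),.12)
d=snap("side","j_side")
r.reach([.345,.397,.40],down(1.9))
r.servo_line([.345,.397,.24],down(1.9),.15)
r.servo_line([.345,.397,.163+.039],down(1.9),.06)
st=r.sense();print(st["tcp_pos"],st["contact_force"],st["clock"])
r.let_go()
r.servo_line([.345,.397,.33],None,.15)
r.reach([.42,.20,.42],down(0))
print(r.sense()["clock"])
snap("side","j_side2");snap("top","j_top2");snap("wrist","j_w")
E
python3 lid2.py
```

```text
[0.34500104 0.39697681 0.20170152] [ 0.59585092  0.1109184  -1.77424277] 21.7833
24.95
```

View pics/j_side.png

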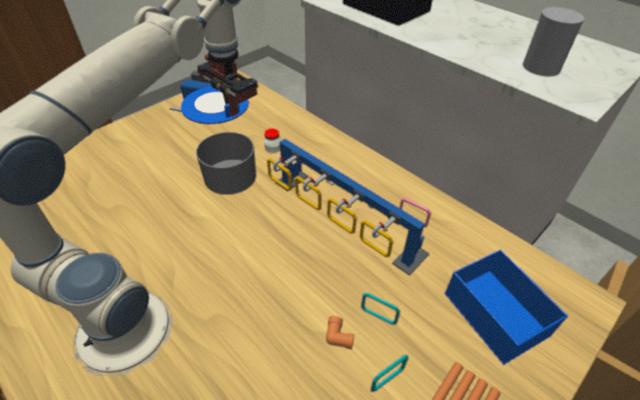

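View pics/j_side2.png

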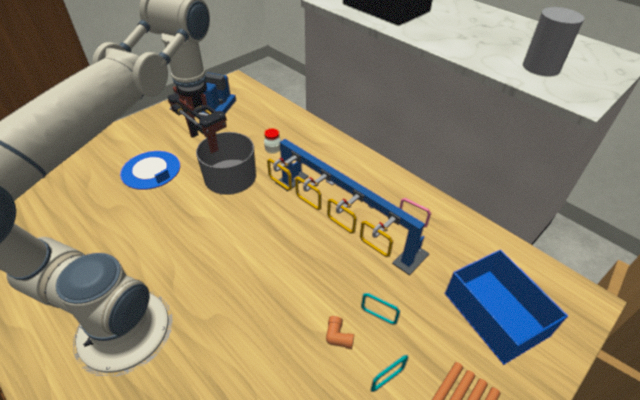

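View pics/j_w.png

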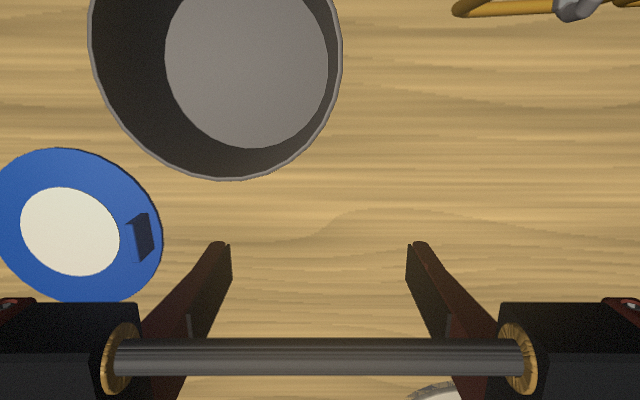

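```bash
cat > link.py <<'E'
from h import *
import sys
from fit import rp
rack=np.load("rack.npy"); RY=np.degrees(rack[2])
def G(q,o): # grasp pose in rack coords (mm) -> TCP
    p=rp(rack,np.array(q)/1000.);p[2]+=.163;return p
def chk(yaw):
    out=[]
    for y in(180,60,-60,-180):
        for s in(24,-24):
            for x,z in((0,167),(18,201),(-65,201),(-65,300)):
                j=r.inverse_kinematics(G((x,y+s,z),0),down(yaw));out.append(None if j is None else round(j[5]))
    return out
def pick(i,side,yaw,z0=167):
    y=(180,60,-60,-180)[i]+24*side
    def f(): return np.round(r.sense()["contact_force"],1)
    r.reach(G((0,y,z0+75),0),down(yaw))
    r.servo_line(G((0,y,z0),0),down(yaw),.12); print("down",f())
    r.grab(45); print("grab",round(r.sense()["opening"],4),f())
    r.servo_line(G((18,y,z0+1),0),None,.05); print("back",f(),np.round(r.sense()["tcp_pos"]-G((18,y,z0+1),0),4))
    r.servo_line(G((18,y,z0+35),0),None,.06); print("up",f(),r.sense()["opening"])
    r.servo_line(G((-65,y,z0+36),0),None,.10); print("fwd",f())
    r.servo_line(G((-70,y,290),0),None,.15); print("clear",f(),r.sense()["opening"],r.sense()["clock"])
E
python3 - <<'E'
from link import *
print(chk(90+RY));print(chk(-90+RY))
E
```

```text
[2, 2, 2, 2, -3, -3, -4, -4, -11, -10, -12, -12, -15, -15, -17, -17, -22, -21, -25, -25, -26, -25, -29, -29, -32, -31, -35, -35, -35, -35, -39, -39]
[None, None, None, None, None, None, None, None, None, None, None, None, None, None, None, None, None, None, None, None, None, None, 151, 151, 148, 149, 145, 145, 145, 145, 141, 141]
```

```bash
python3 - <<'E'
from link import *
pick(0,1,90+RY)
snap("side","k_side");snap("wrist","k_w")
E
```

```text
down [-0.3  0.4  1.1]
grab 0.0089 [-0.9 -0.2  0.5]
back [-8.7  0.4  2.9] [-0.0003  0.     -0.0002]
up [-0.2  0.7 -1.1] 0.00862395269920093
fwd [-0.2 -0.5 -1.5]
clear [ 0.4  0.7 -3. ] 0.008739037712180556 31.6917
```

View pics/k_side.png

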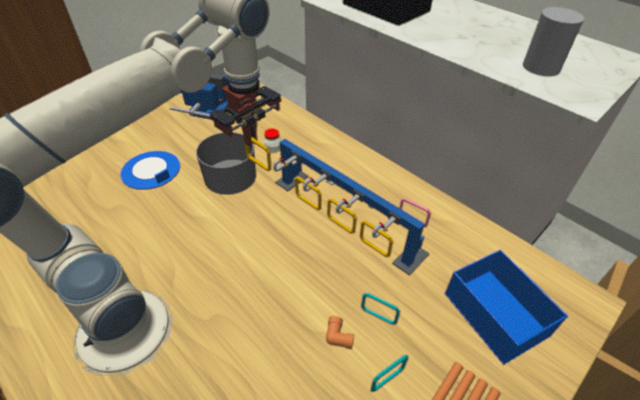

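View pics/k_w.png

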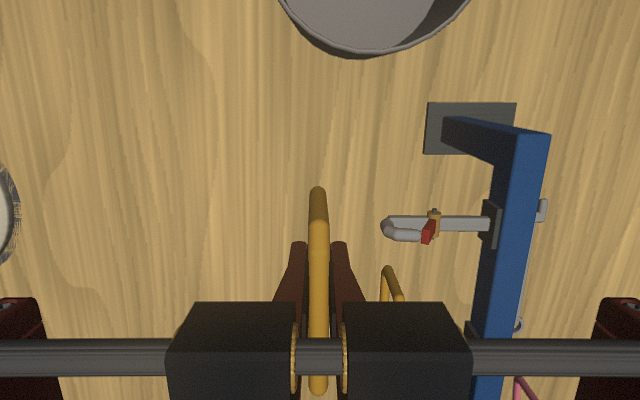

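```bash
cat > tub.py <<'E'
from h import *
def ring(c,rad,z): 
    t=np.linspace(0,2*np.pi,90,endpoint=False);return np.c_[c[0]+rad*np.cos(t),c[1]+rad*np.sin(t),np.full(90,z)]
E
python3 - <<'E'
from tub import *
d=snap("wrist");s=snap("side")
c=(.522,.275)
P=np.vstack([ring(c,.092,.12),ring(c,.088,.12)])
crop(d,"l_w",240,0,540,150,2.6,P); crop(s,"l_s",180,110,280,210,5,P)
E
```

```text
(no output)
```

View pics/l_w.png

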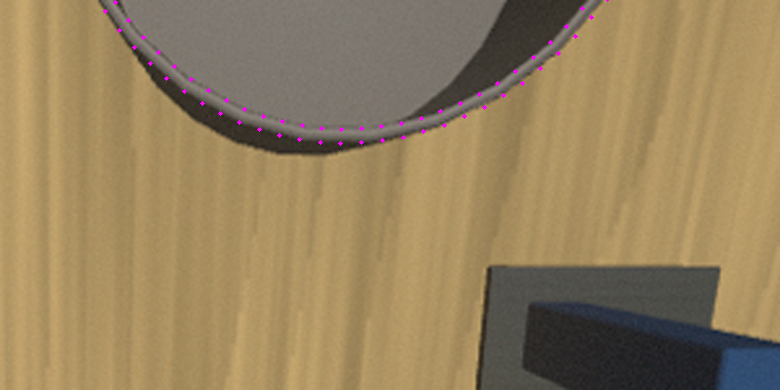

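View pics/l_s.png

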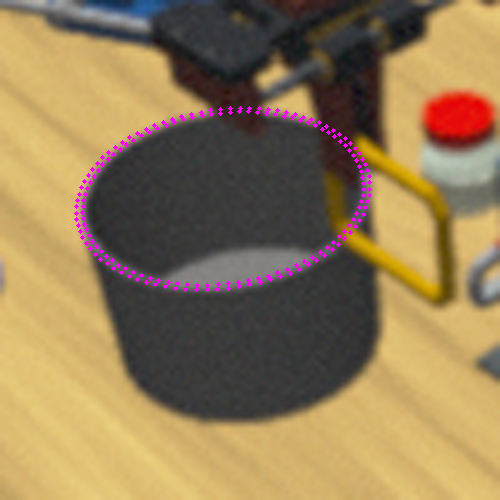

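```bash
cat > place.py <<'E'
from link import *
def place(side,zg,c=(.522,.275),dx=0,yaw=None):
    yaw=90+RY if yaw is None else yaw
    a=np.radians(yaw-90)
    g=np.array([c[0]+dx*np.cos(a)-side*.024*np.sin(a),c[1]+dx*np.sin(a)+side*.024*np.cos(a)])
    r.servo_line([*g,.163+.245],down(yaw),.2)
    r.servo_line([*g,.163+.13],None,.15)
    r.servo_line([*g,.163+zg],None,.08)
    st=r.sense();print("in",np.round(st["contact_force"],1))
    r.let_go(); r.wait(.2)
    r.servo_line([*g,.163+.22],None,.15)
    print(np.round(r.sense()["contact_force"],1),r.sense()["opening"],r.sense()["clock"])
E
python3 - <<'E'
from place import *
place(1,.086)
snap("side","m_side"); snap("wrist","m_w")
E
```

```text
in [ 0.2  0.1 -1.2]
[-0.3 -0.  -0.1] 0.08778039995504937 37.325
```

View pics/m_side.png

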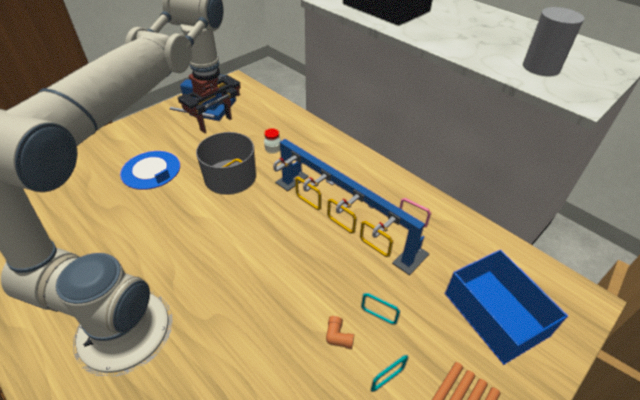

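View pics/m_w.png

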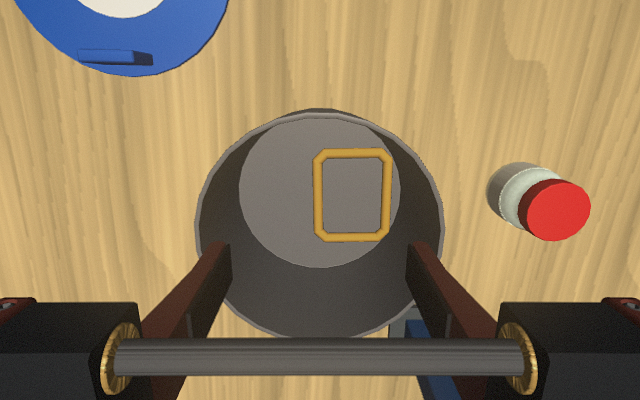

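```bash
python3 - <<'E'
from place import *
pick(1,1,90+RY)
place(1,.090,dx=-.015)
snap("side","n_side"); snap("wrist","n_w")
E
```

```text
down [ 0.1  0.4 -0.3]
grab 0.0089 [ 0.6 -0.2 -0.3]
back [-9.  -0.7  4. ] [-0.0003 -0.0001 -0.0001]
up [-1.7 -0.1 -2. ] 0.008667376421473
fwd [-0.6 -0.4 -2.2]
clear [-0.5  0.5 -2.7] 0.009148174838426957 43.6417
in [-0.6 -0.4 -1.4]
[-0.3 -0.1 -0.6] 0.08789417831894351 49.5833
```

View pics/n_side.png

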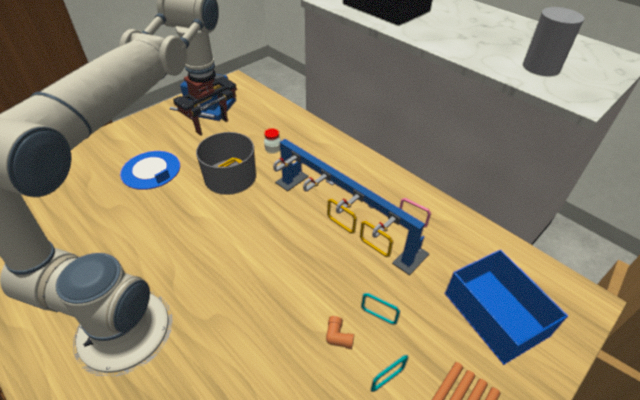

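View pics/n_w.png

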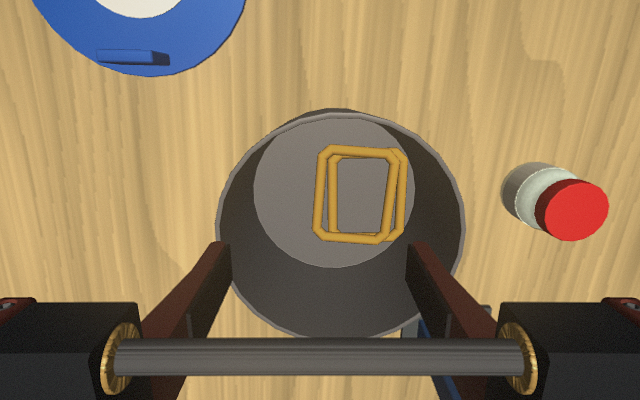

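```bash
python3 - <<'E'
from place import *
pick(2,1,90+RY)
place(1,.102,dx=-.015)
snap("side","o_side"); snap("wrist","o_w")
E
```

```text
down [ 0.1 -0.3 -0.5]
grab 0.0091 [-0.9  0.3  0.3]
back [-9.7  0.3  3.7] [-0.0004 -0.0001 -0.0001]
up [ 0.3  0.2 -2. ] 0.008825607119768833
fwd [ 0.4  0.3 -1.4]
clear [-0.1 -0.3 -1.4] 0.008638720092626482 56.3
in [-0.1 -1.1 -1.6]
[0.3 0.5 1.1] 0.08776973371417089 62.6
```

View pics/o_side.png

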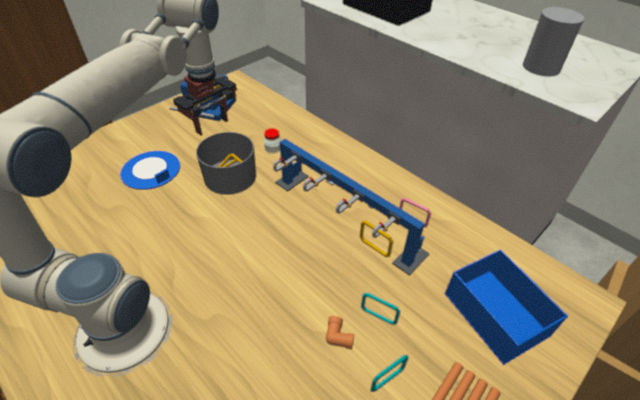

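View pics/o_w.png

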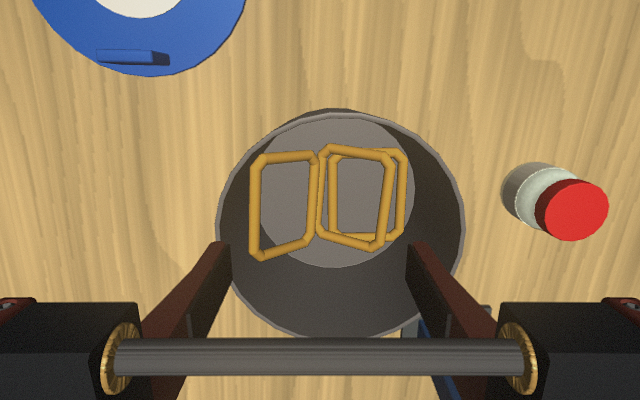

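```bash
python3 - <<'E'
from place import *
pick(3,1,90+RY)
place(1,.106,dx=.012)
snap("side","p_side"); d=snap("wrist","p_w")
c=(.522,.275)
crop(d,"p_c",200,90,500,350,2.3,np.vstack([ring for ring in [__import__("tub").ring(c,.092,.12)]]))
E
```

```text
down [-0.1  0.6  0.3]
grab 0.0084 [-0.4 -0.1  0. ]
back [-9.3 -0.1  4.4] [-0.0006 -0.0003  0.    ]
up [-0.7  1.2 -1.8] 0.008467699581403983
fwd [ 0.2  0.2 -2.2]
clear [ 0.9  0.  -1.3] 0.008643810822533977 69.7167
in [ 0.3  0.7 -1.6]
[-0.6  1.2  0.5] 0.0877525420373604 76.55
```

View pics/p_side.png

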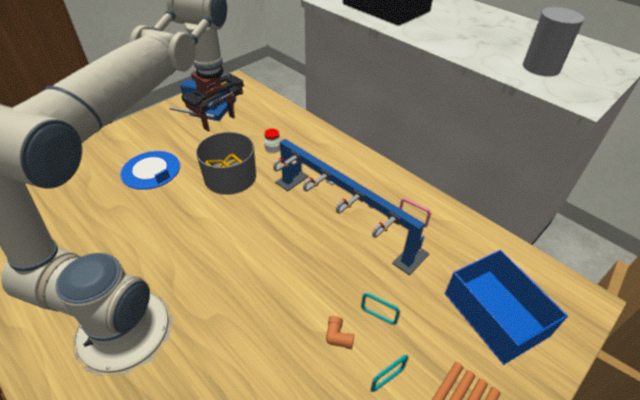

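View pics/p_c.png

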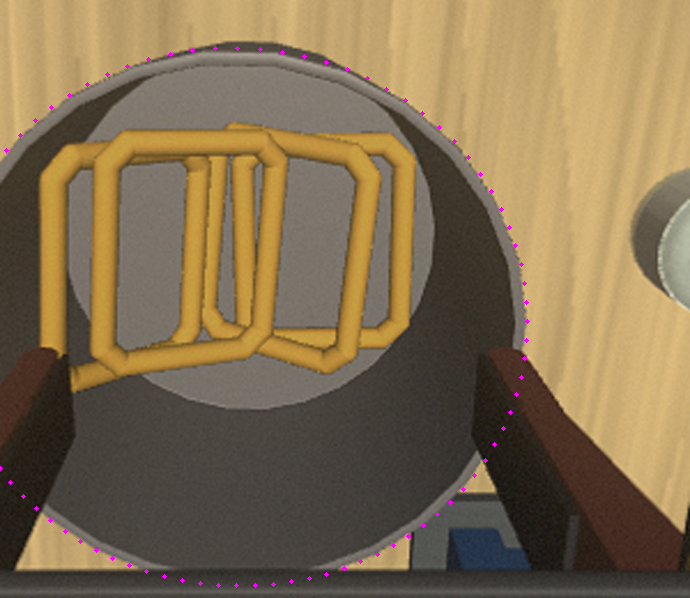

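```bash
cat > meas.py <<'E'
from tub import *
from scipy.optimize import least_squares
r.reach([.50,.27,.46],down(0)); r.wait(.3)
d=snap("wrist","q_tub");np.save("q_tub.npy",d,allow_pickle=True)
r.reach([.33,.46,.36],down(0)); r.wait(.3)
d=snap("wrist","q_lid");np.save("q_lid.npy",d,allow_pickle=True)
t=snap("top","q_top");np.save("q_top.npy",t,allow_pickle=True);s=snap("side","q_side");np.save("q_side.npy",s,allow_pickle=True)
print(r.sense()["clock"])
E
python3 meas.py
```

```text
79.9417
```

View pics/q_tub.png

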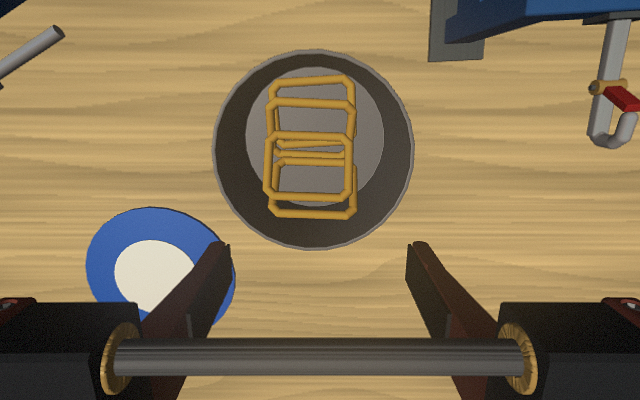

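View pics/q_lid.png

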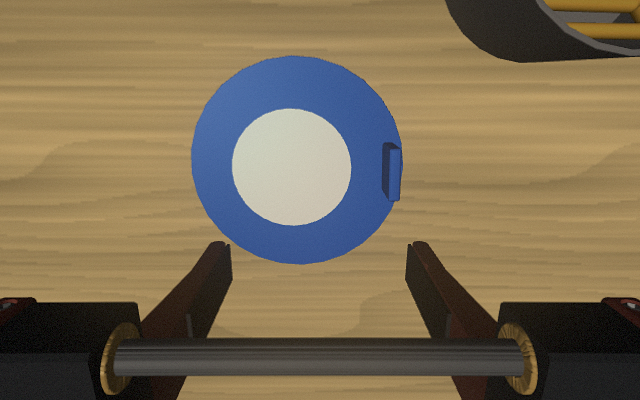

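View pics/q_side.png

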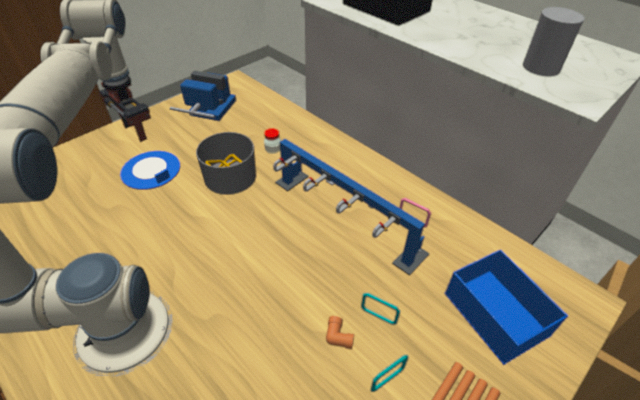

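```bash
cat > fit3.py <<'E'
from tub import *
from scipy.optimize import least_squares
def circ(pts,r0,c0,free=True):
    g=least_squares(lambda q:np.hypot(pts[:,0]-q[0],pts[:,1]-q[1])-q[2],[*c0,r0],loss="soft_l1",f_scale=.0007)
    return g.x,np.percentile(g.fun,[5,50,95])
def tubfit(d):
    h=hsv(d);m=(h[...,1]<70).astype(np.uint8);m[240:]=0
    m=cv2.morphologyEx(m,cv2.MORPH_OPEN,np.ones((3,3)))
    c=max(cv2.findContours(m,cv2.RETR_EXTERNAL,cv2.CHAIN_APPROX_NONE)[0],key=cv2.contourArea)[:,0]
    c=c[c[:,1]<236]
    return circ(np.array([onz(d,u,.12) for u in c.astype(float)]),.092,(.52,.275))
def lidfit(d,z):
    h=hsv(d);m=((h[...,0]>100)&(h[...,0]<125)&(h[...,1]>100)).astype(np.uint8);m[268:]=0
    m=cv2.morphologyEx(m,cv2.MORPH_OPEN,np.ones((3,3)))
    c=max(cv2.findContours(m,cv2.RETR_EXTERNAL,cv2.CHAIN_APPROX_NONE)[0],key=cv2.contourArea)[:,0]
    return circ(np.array([onz(d,u,z) for u in c.astype(float)]),.098,(.34,.48))
if __name__=="__main__":
    dt=np.load("q_tub.npy",allow_pickle=True).item();dl=np.load("q_lid.npy",allow_pickle=True).item()
    a=tubfit(dt);b=lidfit(dl,.016);print(a,b)
    crop(dt,"r_t",200,40,430,260,2.6,ring(a[0][:2],.092,.12));crop(dl,"r_l",180,40,430,280,2.4,ring(b[0][:2],.098,.016))
    crop(dl,"r_tab",360,130,420,210,7)
    s=np.load("q_side.npy",allow_pickle=True).item();crop(s,"r_s",110,120,270,210,4.5,np.vstack([ring(a[0][:2],.092,.12),ring(b[0][:2],.098,.016)]))
E
python3 fit3.py; python3 -c "
import cv2,numpy as np
a,b=cv2.imread('pics/r_t.png'),cv2.imread('pics/r_tab.png');
h=max(a.shape[0],b.shape[0]);o=np.zeros((h,a.shape[1]+b.shape[1],3),np.uint8);o[:a.shape[0],:a.shape[1]]=a;o[:b.shape[0],a.shape[1]:]=b;print(a.shape);cv2.imwrite('pics/r.png',o[:, :])"
```

```text
(array([0.52701895, 0.27970717, 0.08427404]), array([-3.22531432e-02, -7.34779467e-06,  1.26032733e-02])) (array([0.34202956, 0.47955156, 0.09676774]), array([-2.22760857e-03,  1.82627353e-05,  6.80589659e-04]))
(572, 598, 3)
```

View pics/r_t.png

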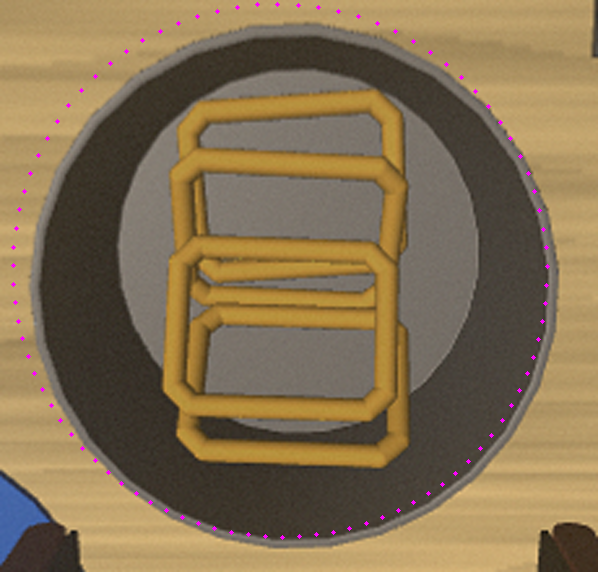

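View pics/r_tab.png

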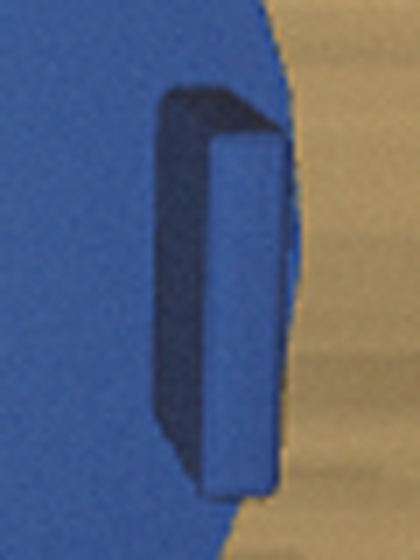

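View pics/r_l.png

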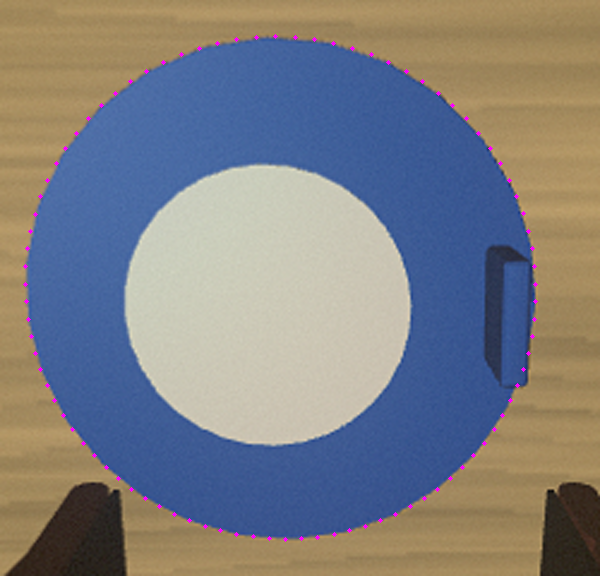

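View pics/r_s.png

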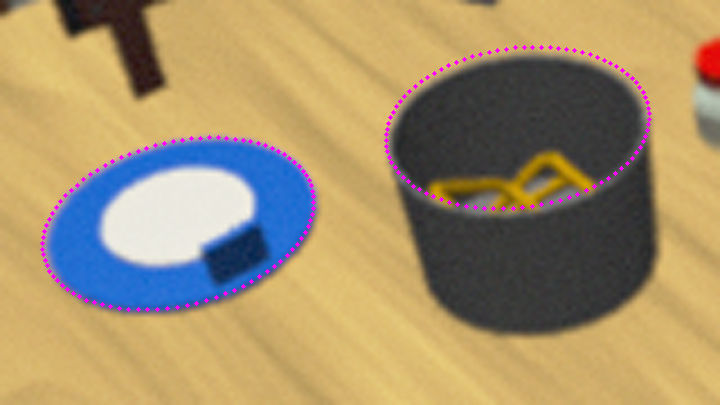

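```bash
python3 - <<'E'
from fit3 import *
dt=np.load("q_tub.npy",allow_pickle=True).item();dl=np.load("q_lid.npy",allow_pickle=True).item()
f=lambda u,v,s,x,y:((u+.5)/s+x-.5,(v+.5)/s+y-.5)
# radial edge search: rim/wood boundary by saturation along rays
S=cv2.GaussianBlur(hsv(dt)[...,1].astype(np.float32),(3,3),0)
pts=[]
for th in np.linspace(0,2*np.pi,180,endpoint=False):
    if 20<np.degrees(th)<160: 
        pass
    P=[np.array([.5225,.274,.12])+rr*np.array([np.cos(th),np.sin(th),0]) for rr in np.arange(.085,.102,.0005)]
    uv=proj(dt,P)
    v=cv2.remap(S,uv[:,0].astype(np.float32)[None],uv[:,1].astype(np.float32)[None],1)[0]
    if uv[:,1].max()>238: continue
    g=np.diff(v);k=g.argmax()
    if g[k]>4: pts.append(P[k])
pts=np.array(pts);a=circ(pts,.092,(.5225,.274));print(a,len(pts))
c=a[0][:2]
crop(dt,"s_t",200,40,430,260,2.6,ring(c,.092,.12))
m=[onz(dt,f(u,v,2.6,200,40),.12) for u,v in((33,285),(558,272),(293,25),(290,547))];print(np.mean(m,0),np.round(m,4))
T=[onz(dl,f(u,v,7,360,130),.053) for u,v in((207,133),(285,133),(278,493),(200,493))];print(np.round(T,4),np.mean(T,0))
E
```

```text
(array([0.52185232, 0.27489598, 0.09101422]), array([-4.25747660e-04, -1.81006045e-05,  4.64644063e-04])) 141
[0.5270023  0.27513246 0.12      ] [[0.5299 0.3649 0.12  ]
 [0.5346 0.1842 0.12  ]
 [0.6128 0.2748 0.12  ]
 [0.4307 0.2767 0.12  ]]
[[0.367  0.4023 0.053 ]
 [0.367  0.3933 0.053 ]
 [0.3236 0.3912 0.053 ]
 [0.3236 0.4006 0.053 ]] [0.34530317 0.39684764 0.053     ]
```

View pics/s_t.png

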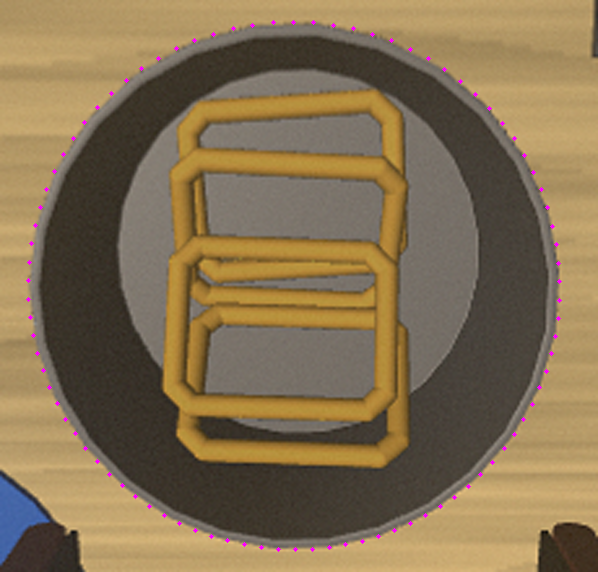

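```bash
cat > lid3.py <<'E'
from h import *
yaw=2.0;g=[.3453,.3969];z=.038+.163
r.reach([*g,.30],down(yaw)); r.servo_line([*g,z],down(yaw),.1)
print(np.round(r.sense()["contact_force"],1)); r.grab(35); st=r.sense();print(st["opening"],st["contact_force"],st["tcp_pos"])
r.servo_line([*g,z+.08],None,.08)
r.servo_line([*g,.44],None,.15)
t=[.5252,.1922]
r.servo_line([*t,.44],down(yaw),.2)
r.servo_line([*t,.345],None,.12); r.wait(.2)
print(np.round(r.sense()["contact_force"],1),r.sense()["clock"])
snap("side","t_side"); snap("wrist","t_w")
E
python3 lid3.py
```

```text
[-0.5  0.3 -0.6]
0.009862378400500922 [-0.51985264  0.20348617  0.13334817] [0.3453321  0.39686954 0.20098739]
[ 0.  -0.6 -1.8] 87.7167
```

View pics/t_side.png

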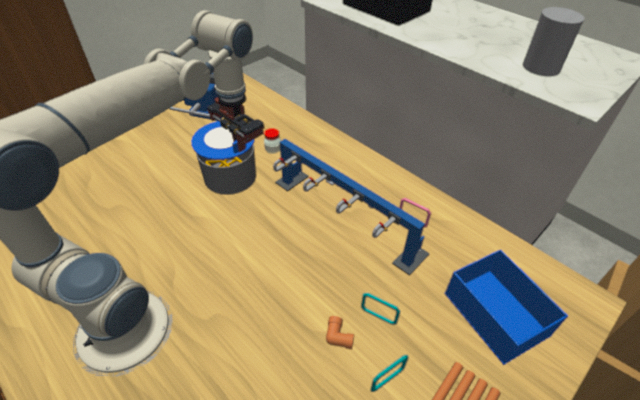

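View pics/t_w.png

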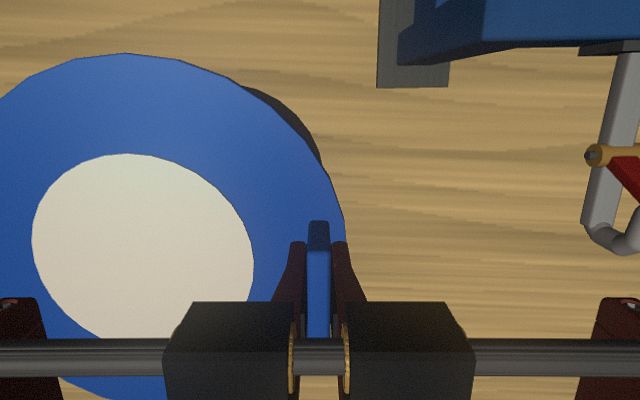

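Lid held level just above the tub, links below; lower it, release, check.

```bash
python3 - <<'E'
from h import *
t=[.5252,.1922]
for z in(.33,.32,.315,.3125,.3115):
    r.servo_line([*t,z],None,.05);st=r.sense();print(z,np.round(st["contact_force"],1))
r.let_go();r.wait(.3)
r.servo_line([*t,.40],None,.12)
r.reach([.50,.22,.46],down(0));r.wait(.3)
d=snap("wrist","u_w");np.save("u_w.npy",d,allow_pickle=True)
r.reach([.35,.0,.45],down(0));r.wait(.3)
s=snap("side","u_s");np.save("u_s.npy",s,allow_pickle=True)
t=snap("top","u_t")
from tub import ring
c=(.5219,.2749)
P=np.vstack([ring(c,.098,.126)])
crop(d,"v_w",100,20,420,270,2.4,P)
crop(s,"v_s",180,110,300,210,6,np.vstack([ring(c,.098,.126),ring(c,.092,.12)[::1]]));print(r.sense()["clock"])
crop(s,"v_s2",180,110,300,210,6)
E
```

```text
0.33 [ 1.  -0.8 -2.2]
0.32 [-0.6 -0.3 -0.9]
0.315 [ 0.2  0.7 -1.6]
0.3125 [ 0.6 -0.7 -1. ]
0.3115 [-0.1  0.1 -0.3]
93.9917
```

View pics/v_w.png

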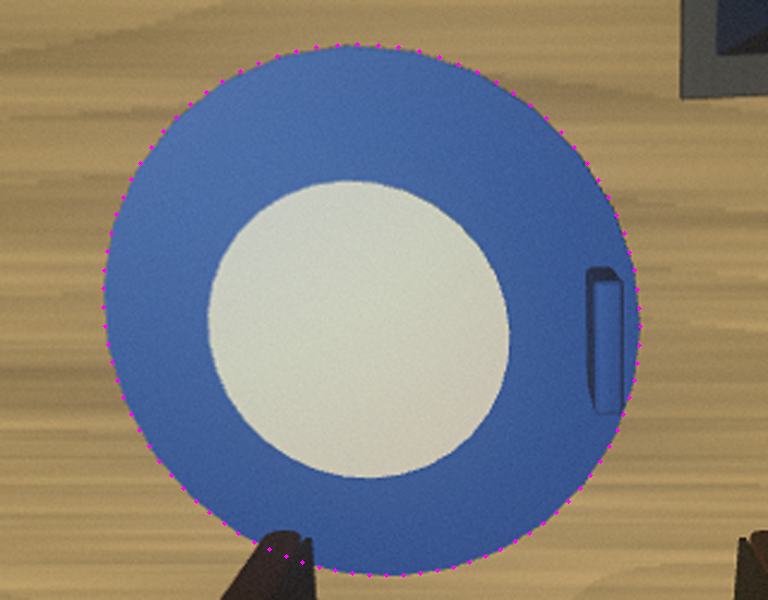

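View pics/v_s.png

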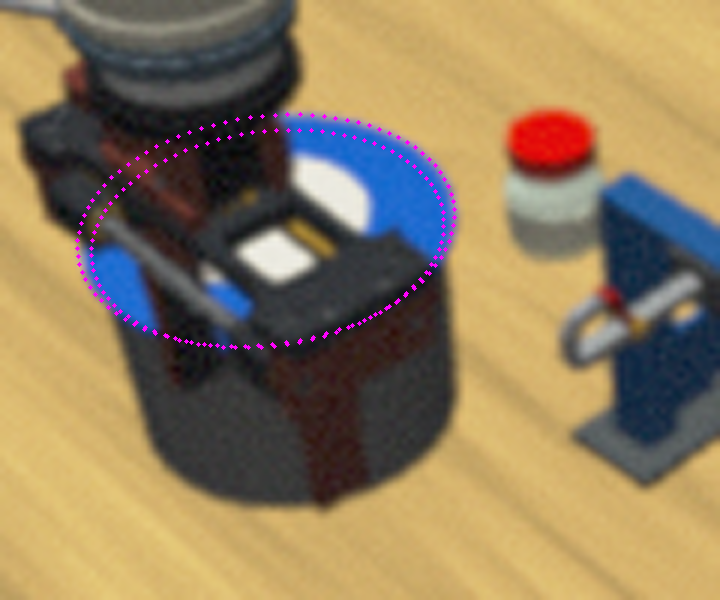

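View pics/u_t.png

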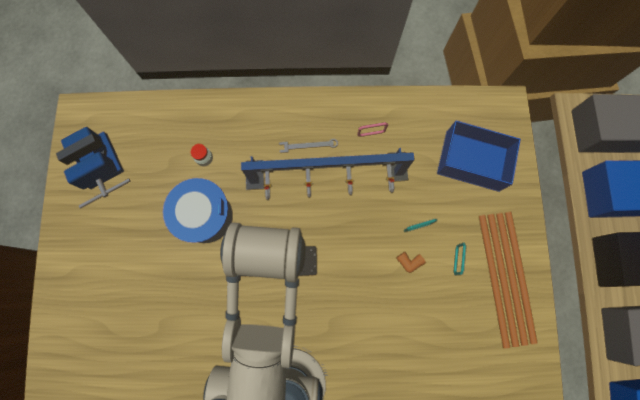

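View pics/v_s2.png

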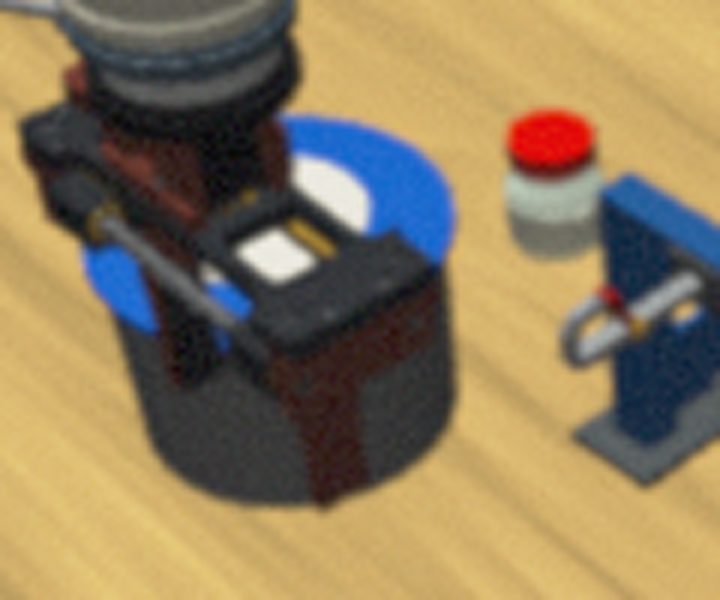

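```bash
python3 - <<'E'
from h import *
from tub import ring
r.reach([.40,-.30,.45],down(0));r.wait(.5)
s=snap("side","w_s");t=snap("top","w_t")
c=(.5219,.2749)
crop(s,"x_s",180,110,300,210,6,ring(c,.098,.126))
crop(t,"x_t",150,170,250,250,6,ring(c,.098,.126))
E
```

```text
(no output)
```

View pics/x_s.png

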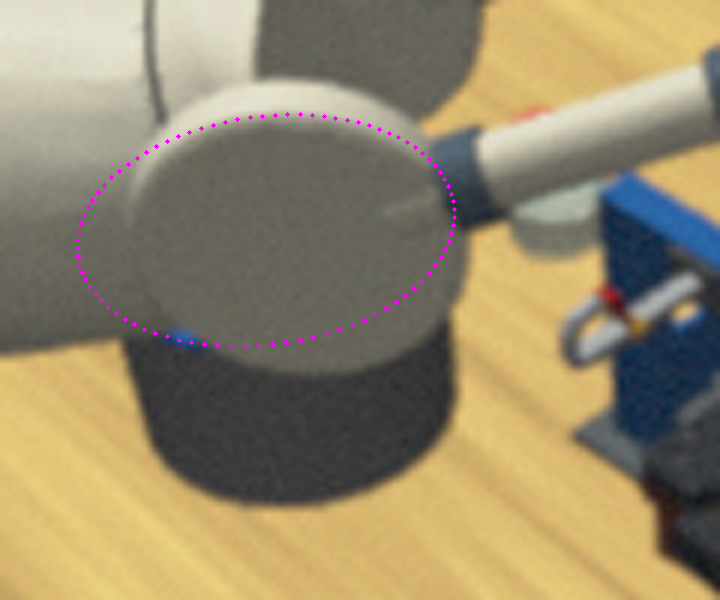

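View pics/x_t.png

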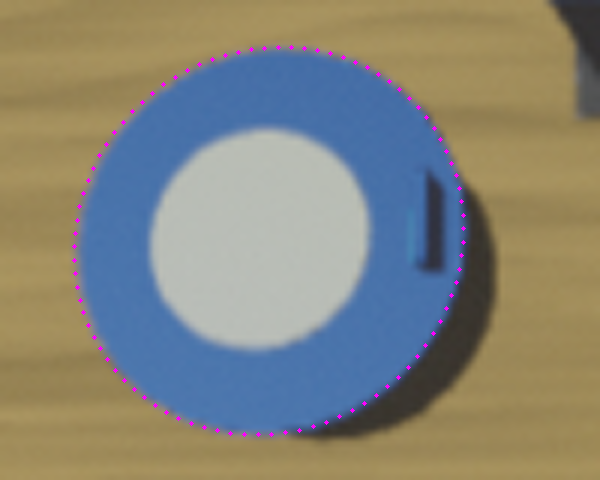

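View pics/w_s.png

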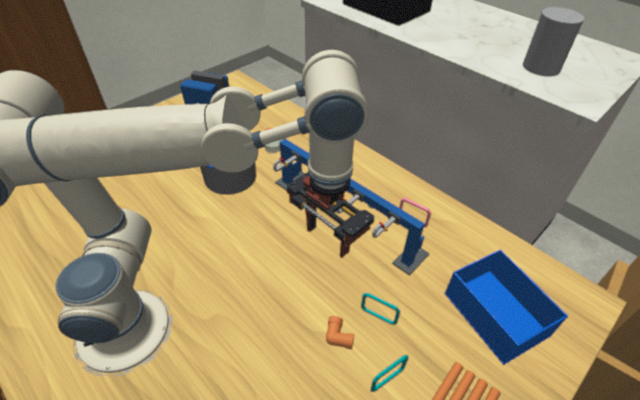

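The side view is blocked by the arm; I move to the left for a clean look.

```bash
python3 - <<'E'
from h import *
from tub import ring
r.reach([.35,.0,.48],down(0));r.reach([.2,.50,.45],down(60));r.wait(.5)
s=snap("side","y_s");c=(.5219,.2749)
crop(s,"z_s",180,110,300,210,6,ring(c,.098,.126));print(r.sense()["clock"])
E
```

```text
99.3667
```

View pics/z_s.png

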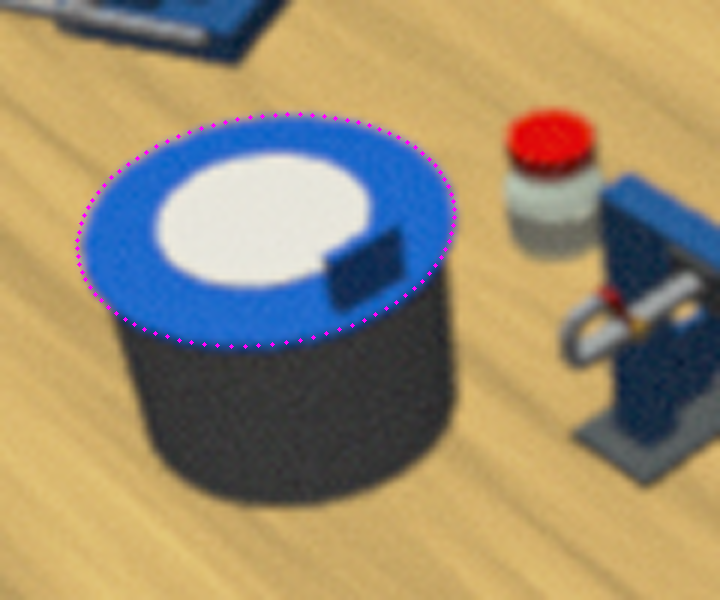

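The lid's edge matches the predicted seated circle in all three views, with no gap at the rim.

```bash
python3 -c "
from station import r
print(r.hand_in())"
```

```text
the job is handed in; nothing more can be done
None
```

The job is handed in: all four yellow links are in the tub and the lid is back on its rim. No verdict was reported, so this rests on my own checks.

- **What I did:** I tipped the lid 15° by its tab, lifted it off and set it on the bench. I took each link off its hook by pressing the keeper back, which needed about 9–10 N against the 80 N limit. I dropped the links in the tub and reseated the lid, finishing at about 99 s of the 210 s allowed.
- **Knock:** Early in the run the tub was knocked about 2 cm with its lid still on. I caught this when the cameras disagreed, measured again, and used the new position from then on.
- **Last checks:**
  - All four links were seen inside the tub before it was closed.
  - The lid's edge matched the predicted seated circle to about a pixel in the side, top and wrist views.
  - The flux jar, elbow and wrench look unmoved, and the arm is clear of everything.
- **Failed or disagreed:**
  - One automatic fit of the tub's rim went wrong because of poor segmentation, so I redid it with an edge search. That agreed with the lid's earlier position within 1 mm.
  - My first side view of the closed tub was blocked by the arm, so I moved the arm and repeated it.

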